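Pause the label printer and hold its roll guide open for a new roll

TASK

I am about to drop a new roll of tube labels into the label printer on the cart, whose lid is already open. Press its round pause button fully down and let it come back up; then pull the spring-loaded roll guide, the one with the ribbed finger tab, out until its pointer stands on the long line of the width scale, and keep it there: finish while still holding the guide on that line, because it springs shut as soon as it is let go. Do not press the small oblong feed key, and leave the things lying round the printer where they are.

Things in the scene. Friction and masses are not known exactly. Their poses are not given: they have to be found in the camera images.
- printer: Light grey desktop label printer, fixed, 230 mm deep (x), 190 wide (y), flat deck 100 mm above the worktop. Origin: centre of its underside. -x is its front (towards the robot), +y its left, z up. Behind the front deck lies the open dark roll bay: x -28 to +99, y -79 to +79 mm, 60 mm deep.
- lid_edge (a point): Middle of the free edge of the printer's window lid, which stands open, leaning back from its hinge (x +113, z 106 mm in the printer's frame) to this point at x +197, z 225 mm; as wide as the printer. Fixed.
- fixed_guide (a point): Top of the fixed left guide in the bay, a round-topped upright plate 8 mm thick and 64 mm long, 107 mm above the worktop, at x +35, y +49 mm in the printer's frame. The sliding roll guide faces it from its right (-y) side.
- pause_button (a joint): The round pause button near the right front corner of the printer's deck: a cap 24 mm in diameter in a flat 29 mm bezel, standing 10 mm proud of the deck. Value in m: 0 up, 0.005 fully down. A spring pushes it up; it starts to move at about 1.2 N and fully down takes 4 N.
- pause_button_top (a point): Centre of the pause button's top face, 110 mm above the worktop when up; moves down with the button. At x = -88, y = -62 mm in the printer's frame.
- roll_guide (a joint): The spring-return roll guide, sliding on two steel rods across the bay towards the printer's -y side (its right). Value in m: 0 shut (spring rest against its stop), grows as it is pulled out, 0.055 at its end stop; at 0.034 its pointer is on the long line. The spring pulls it shut with about 4 N at 0 and 8 N at the line.
- guide_tab (a point): Middle of the top end of the guide's finger tab, 160 mm above the worktop. The tab, the dark ribbed block on top of the roll guide, is 24 mm along the printer's x and 14 mm along its y and stands free from 107 to 160 mm above the worktop; the point is on its vertical centre line, at x = +35, y = +26 mm in the printer's frame when shut.
- guide_pointer (a point): Tip of the guide's pointer, a 6 mm wide arm that reaches forward from the guide 3 to 7 mm above the deck; moves with the guide. At x = -58 mm in the printer's frame. Its axes are those of the printer.
- width_mark (a point): The long line of the width scale, dark on the deck in front of the pointer: 30 mm along the printer's x, 2 mm wide; other ticks are 9 mm long, 8 mm apart. The point is near the line's rear end, at x = -68, y = -4.5 mm in the printer's frame; the guide is on the line when guide_pointer has the same y in the printer's frame. Its axes are those of the printer.
- feed_key (a joint): The small oblong feed key, 10 x 18 mm, near the left front corner of the deck (x = -88, y = +70 mm in the printer's frame, top 107 mm above the worktop). Value in m: 0 up, 0.003 down. Not to be pressed.
- label_roll: The new roll of labels, 64 mm in diameter, 32 mm tall, loose, lying flat on the worktop at the printer's left side. Origin: centre of its underside. Not to be moved.
- tube_lying: Sample tube, 92 mm long, 17 mm thick, lying loose at the right front of the worktop. Origin: its closed lower end. Not to be moved.

How it is judged:
By the outcome, as a careful person would: the job done as asked, in the order asked, and still so for the second after the job is handed in, while the arm keeps its last pose, push and grip.
It also fails if it takes over 45 s, if anything falls off the work surface, if the arm or the gripper's body presses on something with over 40 N, if the wrist force passes 120 N, or if a joint passes its speed limit or range.

ROBOT

A 6-joint arm with a two-finger parallel gripper is mounted at the origin on a cart in front of the work surface, level with it; the furniture and walls round the work are solid. World frame = base frame: x ahead of the robot, y to its left, z up, the work surface at z = 0. Lengths are in mm, angles in rad, forces in N, time in s.
With the tool pointing down it reaches from about 300 to 775 mm from the base axis. Payload 14.6 kg.
Tool frame: the origin (TCP) lies between the finger pads; the fingertips stand 25 mm ahead of it and the grasp point (between the pads) lies 6 mm ahead of it; z points along the fingers, y is the line along which they close (so a half turn about z gives the same grasp; the last joint's range is limited). The gripper opens to 94 mm and grips with 3 to 60 N. Pads are 16 mm wide; open, the fingers measure 119 mm over their backs; the gripper's body (75 mm by 177 mm) begins 78 mm behind the grasp point.
Start: joints at [1.258, 0.3, 1.521, -0, 1.321, -0.067], TCP at [133.831, 533.459, 192.446] pointing down, gripper open.
Joint ranges: [-3.03, 3.03], [-0.79, 2.21], [0.23, 2.52], [-1.04, 4.18], [0, 3.07], [-2.55, 2.55]. Speed limits (rad/s): [2.22, 2.22, 2.57, 3.14, 3.14, 3.14].

INTERFACE

Orientations are given as [roll, pitch, yaw] about the fixed x, y, z axes, in that order (R = Rz(yaw) Ry(pitch) Rx(roll)).
In Python, from cell import manip gives the robot as it stands. The module is installed in compiled form; this text tells all that it offers.
- The arm moves only by the tool step_arm, never from a script. Its argument "series" is one flat list of numbers, 5 for each row, row after row: the shift along the world's x, y, z in mm, then the turn about the world's z in rad, then the closure, from 0 (fully open) to 1 (shut). In form: [dx, dy, dz, spin, jaw, dx, dy, dz, spin, jaw, ...]. A call has 1 to 20 rows; each row shifts and turns the commanded pose from where the row before left it; what a row does not reach is not made up. A row lasts 1/8 s, in which the tool goes at most 62.5 mm and 10.7 degrees, less where a joint would pass 70% of its speed; a pose out of reach is approached as far as the arm can. A call is refused whole if a number of a shift passes 62.5 or a number of a turn 0.188, either way. A call with a gripper value outside its range is refused whole. The fingers move at their own pace and stop on an object; "squeeze" is the grip in N (left out, the last holds). Time passes only in rows, so rows that do not move let the fingers close. It gives the time, the measured TCP pose, the force, the opening and the grip force at its end, in the units of the state.
- manip.read_state(): the state, without advancing time (a new reading comes with each control period).
- manip.camera(name): name is "side" or "top" or "wrist"; returns (picture, depth): 400x640x3 uint8, blue, green, red; 400x640 float32, mm along the optical axis (not along the pixel's ray), 0 where there is no reading.
- manip.camera_info(name): a dict with "fovy" (degrees; the focal length in pixels is half the picture's height over the tangent of half this angle, whatever the lens; pixels are square), "cx", "cy" (the principal point, pixels), "eye" and "orientation" of the camera in the world. Camera axes: x right, y down, z forward; pixel columns grow to the right and rows downward; lengths in mm; the calibration is good to about 2 mm. A picture is of the moment at which its call begins: read the wrist's pose just before it. camera_info takes no time and is no camera call; for the wrist camera it gives the pose at the moment of the call.
- manip.sign_off(): hands the job in; it is judged then, once.
The state is a dict: "clock": time; "joints": joint angles; "qd": joint speeds; "effort": joint torques, N m; "eef_pos": TCP position; "eef_rot": TCP orientation; "wrist_force": force on the tool from outside, world axes, zero at the start; "moment": the same for the moment, N m; "finger_gap": finger opening in mm; "finger_force": force on a finger pad.
Only numpy, scipy, OpenCV 4.12 (cv2) and the standard library are available. Lean on these libraries where they do the work, as an engineer would, in place of code of your own. Each camera call takes 0.05 s, during which the arm holds its last target. There are 200 camera calls.

## Working session

There is one attempt and no reset: what is moved stays moved. The work goes in short steps, Python scripts to look and compute and a tool call to move; the robot and the scene stay as the last step left them, time stands still between calls to the robot, and variables do not carry over. Pictures are saved under pics/ and viewed, at most 10 in all, crops included, and the job is handed in when it is done.

Besides the shell and the picture viewer there is one more tool, called after "Call:" as name(argument=value, ...), one argument or row to a line, values as JSON. step_arm: Moves the arm, as the interface text tells. Its arguments: {"type":"object","properties":{"series":{"type":"array"},"squeeze":{"type":"number"}},"required":["series"]}

```bash
mkdir -p pics; python3 - <<'E'
from cell import manip
import cv2,numpy as np
s=manip.read_state();print(s)
for n in("top","side"):
    p,d=manip.camera(n);i=manip.camera_info(n);print(n,i)
    cv2.imwrite(f"pics/{n}0.png",p);np.savez(f"{n}0.npz",p=p,d=d,**{k:np.array(v) for k,v in i.items()})
E
```

```text
{'clock': 0.0, 'joints': array([ 1.25839171e+00,  3.00491739e-01,  1.52157292e+00,  1.20787314e-05,
        1.32070627e+00, -6.66333991e-02]), 'qd': array([-0.00066229, -0.00050548,  0.00011201, -0.0017867 ,  0.00012629,
        0.00053178]), 'effort': array([ 1.30381170e-03, -5.31818819e+01, -3.52733302e+01,  7.08777085e-02,
        2.43867037e-02, -8.29092664e-05]), 'eef_pos': array([133.74960538, 533.20409478, 191.87847563]), 'eef_rot': array([-3.14041778e+00, -9.01275610e-05,  2.89581839e+00]), 'wrist_force': array([0.61714564, 0.14525448, 0.11815352]), 'moment': array([ 0.04977681, -0.01042511,  0.02494067]), 'finger_force': 0.0, 'finger_gap': 94.12391895291388}
top {'fovy': 45.92953355267969, 'cx': 321.09953038401875, 'cy': 200.8028444185231, 'eye': array([ 370.24140636, -101.17961925, 1361.43783801]), 'orientation': array([-2.98887853, -0.01293041, -1.55873831])}
side {'fovy': 52.777003487138025, 'cx': 322.9696101531234, 'cy': 200.0075974939893, 'eye': array([ 183.79215066, -809.97869899,  797.27209928]), 'orientation': array([-2.25980416, -0.02284405, -0.47614146])}
```

View pics/top0.png

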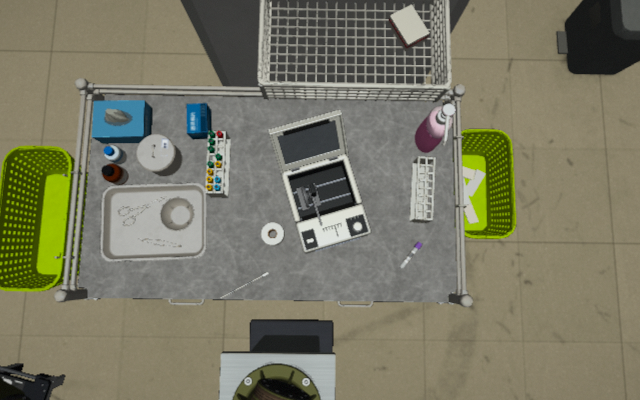

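View pics/side0.png

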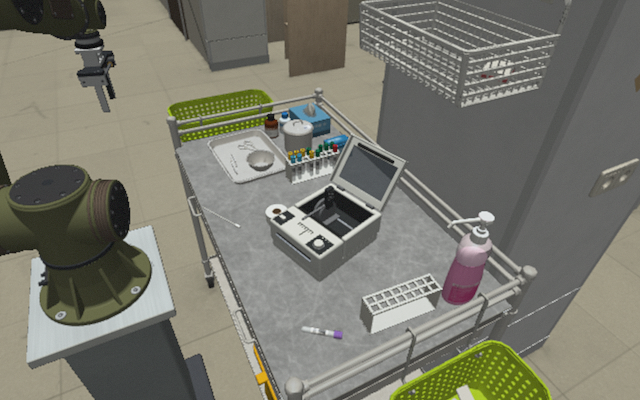

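The top view shows the printer near (325,205), rotated slightly, with the pause button at about (357,226), the feed key at about (310,240), the tab near (312,197), the roll at (272,233) and the tube at (412,255). The side view shows the button at about (318,243).

```bash
cat > h.py <<'E'
import numpy as np,cv2
from scipy.spatial.transform import Rotation as R
def ray(i,uv):
    f=200/np.tan(np.radians(float(i['fovy']))/2)
    v=np.array([(uv[0]-i['cx'])/f,(uv[1]-i['cy'])/f,1.])
    return np.array(i['eye'],float),R.from_euler('xyz',i['orientation']).as_matrix()@v
def onz(i,uv,z):
    e,v=ray(i,uv);return e+v*(z-e[2])/v[2]
def proj(i,P):
    f=200/np.tan(np.radians(float(i['fovy']))/2)
    c=R.from_euler('xyz',i['orientation']).as_matrix().T@(np.array(P,float)-i['eye'])
    return np.array([i['cx']+f*c[0]/c[2],i['cy']+f*c[1]/c[2]])
E
python3 - <<'E'
from h import *
t=np.load('top0.npz');s=np.load('side0.npz')
a=cv2.resize(t['p'][140:260,260:380],None,fx=5,fy=5,interpolation=cv2.INTER_CUBIC)[:, :600]
cv2.imwrite('pics/tc.png',a)
b=cv2.resize(s['p'][170:290,255:405],None,fx=5,fy=5,interpolation=cv2.INTER_CUBIC)
cv2.imwrite('pics/sc.png',b)
E
```

```text
(no output)
```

View pics/tc.png

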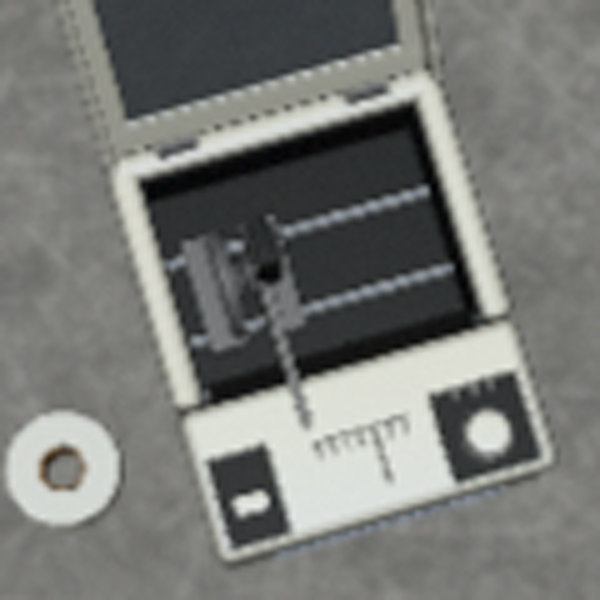

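View pics/sc.png

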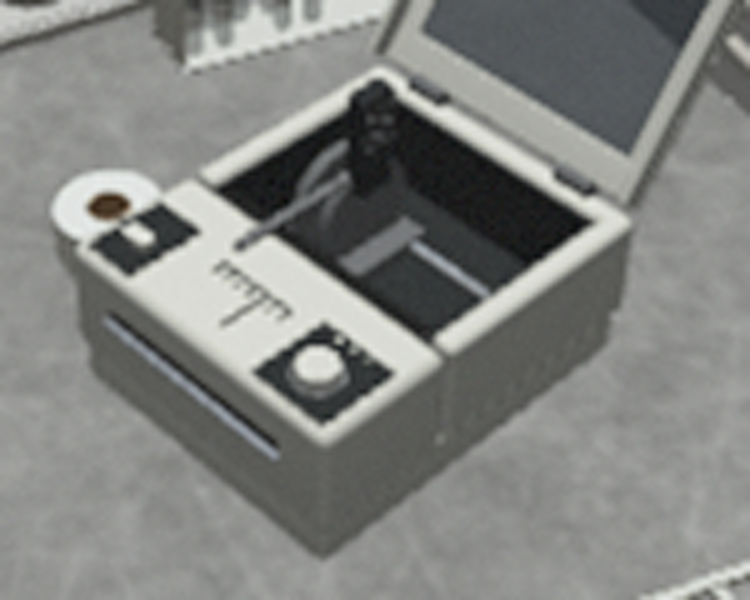

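In the top crop the button is at (489,433), the feed key at (250,503), the tab top at about (268,270) and the long line's front end at (390,482). In the side crop the button is at (318,363), the key at (140,235) and the tab top at (373,92). I fit the printer pose to these.

```bash
python3 - <<'E'
from h import *
from scipy.optimize import least_squares
t=np.load('top0.npz');s=np.load('side0.npz')
U=lambda c,o:(np.array(c)+.5)/5-.5+o
T=[((489,433),(-88,-62,110)),((250,503),(-88,70,107)),((552,462),(-115,-95,98)),((222,562),(-115,95,98)),((268,270),(35,26,160))]
S=[((318,363),(-88,-62,110)),((140,235),(-88,70,107)),((322,443),(-115,-95,98)),((373,92),(35,26,160))]
L=[(t,U(a,(260,140)),b) for a,b in T]+[(s,U(a,(255,170)),b) for a,b in S]
def W(x,b):
    c,n=np.cos(x[2]),np.sin(x[2]);return np.array([x[0]+c*b[0]-n*b[1],x[1]+n*b[0]+c*b[1],b[2]])
f=lambda x:np.concatenate([proj(i,W(x,b))-uv for i,uv,b in L])
r=least_squares(f,[500,-100,.2],loss='soft_l1');print(r.x,f(r.x).reshape(-1,2).round(1).tolist())
x=r.x
for n,b in dict(button=(-88,-62,110),tab=(35,26,160),tabline=(35,-8,160),mark=(-68,-4.5,100),key=(-88,70,107),fix=(35,49,107),lid=(197,0,225)).items(): print(n,W(x,b).round(1))
for uv in [(489,433)]:print('top btn',onz(t,U(uv,(260,140)),110))
print('side btn',onz(s,U((318,363),(255,170)),110),'top tab',onz(t,U((268,270),(260,140)),160),'side',onz(s,U((373,92),(255,170)),160))
E
```

```text
[ 5.62600344e+02 -1.26766654e+02  2.98261699e-01] [[-0.2, -0.3], [-0.0, -0.2], [1.4, 0.5], [-0.6, 0.6], [-0.8, -5.6], [-0.2, 0.4], [-0.3, -0.2], [0.4, 1.3], [-0.1, -0.2]]
button [ 496.7 -211.9  110. ]
tab [588.4 -91.6 160. ]
tabline [ 598.4 -124.1  160. ]
mark [ 498.9 -151.1  100. ]
key [457.9 -85.7 107. ]
fix [581.7 -69.6 107. ]
lid [750.9 -68.9 225. ]
top btn [ 495.97082345 -212.55026252  110.        ]
side btn [ 497.69984222 -210.79184669  110.        ] top tab [573.87031972 -93.86753075 160.        ] side [588.3117543  -92.46900048 160.        ]
```

Call:
step_arm(
  series=[0,0,20,0.136,1,0,0,20,0.136,1,24,-50,0,0.136,1,24,-50,0,0.136,1,24,-50,0,0,1,24,-50,0,0,1,24,-50,0,0,1,24,-50,0,0,1,24,-50,0,0,1,24,-50,0,0,1,24,-50,0,0,1,24,-50,0,0,1,24,-50,0,0,1,24,-50,0,0,1,24,-50,0,0,1,24,-50,0,0,1,24,-40,0,0,1,0,0,0,0,1],
  squeeze=20,
)

```text
clock: 2.35
eef_pos: [494.1, -208.5, 231.1]
eef_rot: [3.14, -0.002, -2.846]
wrist_force: [-0.3, -0.1, 0.4]
finger_gap: 0.6
finger_force: 0.0
```

```bash
python3 - <<'E'
from h import *
from cell import manip
i=manip.camera_info("wrist");p,d=manip.camera("wrist");print(i)
np.savez("w1.npz",p=p,d=d,**{k:np.array(v) for k,v in i.items()})
for n,P in dict(b=(496.7,-211.9,110),mark=(498.9,-151.1,100),tab=(588.4,-91.6,160),key=(457.9,-85.7,107)).items():print(n,proj(i,P).round(1))
cv2.imwrite("pics/w1.png",p)
E
```

```text
{'fovy': 66.61909956443057, 'cx': 319.27429648068596, 'cy': 196.97529348690713, 'eye': array([ 418.68271019, -231.58679141,  423.64068361]), 'orientation': array([ 2.86356098e+00, -1.48562379e-03,  1.86687849e+00])}
b [315.1 188.7]
mark [367.  203.7]
tab [401.9 318. ]
key [438.2 187.7]
```

View pics/w1.png

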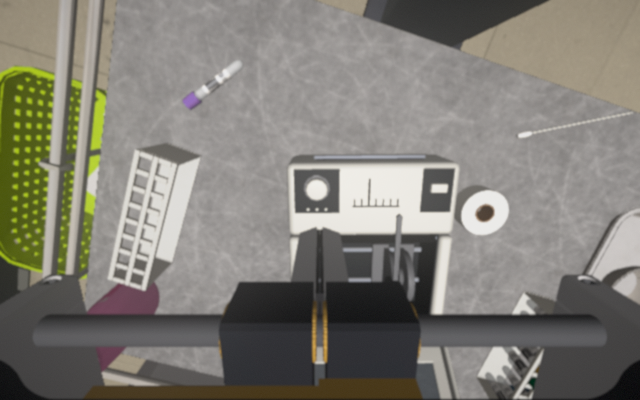

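The wrist view shows the button at (316,188), the key at (439,188) and the long line at (369,190–206). All agree with my fit to about 1 mm, so I go down over the button.

Call:
step_arm(
  series=[2.5,-2.5,-40,0,1,0,0,-40,0,1,0,0,-12,0,1,0,0,-2,0,1,0,0,0,0,1],
)

```text
clock: 3.02
eef_pos: [496.9, -209.1, 140.0]
eef_rot: [-3.14, 0.002, -2.843]
wrist_force: [0.3, -0.8, 0.5]
finger_gap: 0.1
finger_force: 0.0
```

Call:
step_arm(
  series=[0,0,-2,0,1,0,0,-2,0,1,0,0,-1,0,1,0,0,0,0,1],
)

```text
clock: 3.52
eef_pos: [496.3, -209.0, 133.4]
eef_rot: [3.142, -0.0, -2.843]
wrist_force: [-0.1, 0.1, -0.4]
finger_gap: 0.2
finger_force: 0.0
```

Call:
step_arm(
  series=[0,-1.5,-1,0,1,0,0,-1,0,1,0,0,0,0,1],
)

```text
clock: 3.9
eef_pos: [496.3, -210.6, 131.3]
eef_rot: [3.141, -0.0, -2.843]
wrist_force: [-0.3, -0.2, -0.1]
finger_gap: 0.7
finger_force: 0.0
```

Call:
step_arm(
  series=[0,0,-1,0,1,0,0,-1,0,1,0,0,0,0,1],
)

```text
clock: 4.28
eef_pos: [496.3, -210.5, 129.3]
eef_rot: [3.141, -0.0, -2.843]
wrist_force: [-0.3, 0.3, -0.2]
finger_gap: 0.3
finger_force: 0.0
```

```bash
python3 - <<'E'
from h import *
from cell import manip
i=manip.camera_info("side");p,d=manip.camera("side")
print(proj(i,(496.3,-210.5,104.3)),proj(i,(496.7,-211.9,110)))
cv2.imwrite("pics/s2.png",cv2.resize(p[170:290,255:405],None,fx=5,fy=5,interpolation=cv2.INTER_CUBIC))
print(d[262:266,318:322])
s=np.load('side0.npz')
for uv in [(318,242),(300,230),(322,285),(260,250)]:
    e,v=ray(s,uv);print(uv,(e+v*s['d'][uv[1],uv[0]]).round(1))
print(manip.read_state()['wrist_force'])
E
```

```text
[317.58482297 243.98907204] [318.03425932 242.63260087]
[[944.0232  944.79694 945.6242  947.3455 ]
 [944.31616 943.8185  947.8132  950.6142 ]
 [950.87683 947.8084  948.4571  948.7709 ]
 [951.6879  952.9801  951.89    951.1306 ]]
(318, 242) [ 498.3 -208.7  108.5]
(300, 230) [ 481.3 -142.7   98.3]
(322, 285) [ 489.5 -251.6    0.7]
(260, 250) [394.1 -71.9  -0.5]
[-0.36505427 -0.23006291 -0.02742126]
```

View pics/s2.png

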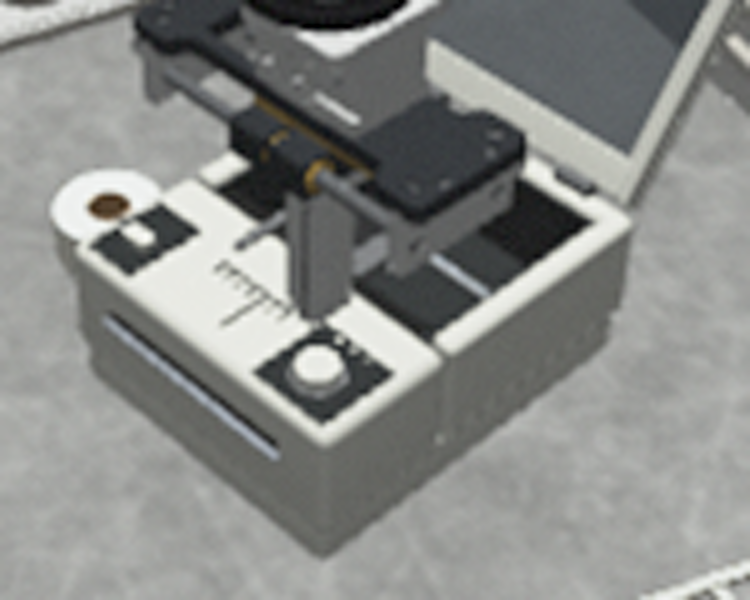

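The side crop shows the closed fingers ending at about (320,318), behind and above the button at (318,365), so they are not on it. I locate the actual fingertip.

```bash
python3 - <<'E'
from h import *
from cell import manip
i=manip.camera_info("side");p,d=manip.camera("side");f=np.median
U=lambda c:((np.array(c)+.5)/5-.5+(255,170))
for c in [(300,300),(335,300),(318,308),(300,250),(340,250),(318,365)]:
    uv=U(c).round().astype(int);e,v=ray(i,uv);print(c,uv,(e+v*f(d[uv[1]-0:uv[1]+1,uv[0]])).round(1))
st=manip.read_state();Rm=R.from_euler('xyz',st['eef_rot']).as_matrix();print(st['eef_pos'],st['joints'],(st['eef_pos']+Rm@[0,0,25]).round(1))
w=np.load('w1.npz');print('tip in w1',proj(w,(494.1,-208.5,206)))
for uv in [(320,237),(320,232),(310,260),(335,245)]:
    e,v=ray(w,uv);print(uv,(e+v*w['d'][uv[1],uv[0]]).round(1))
i=manip.camera_info("wrist");p,d=manip.camera("wrist")
print('now tip proj',proj(i,st['eef_pos']+Rm@[0,0,25]),'btn',proj(i,(496.7,-211.9,110)))
cv2.imwrite("pics/w2.png",p[100:320,180:500])
E
```

```text
(300, 300) [315 230] [ 488.3 -211.6  154.6]
(335, 300) [322 230] [ 500.5 -222.8  159.2]
(318, 308) [318 231] [ 490.3 -222.7  160.3]
(300, 250) [315 220] [ 488.3 -210.8  185.1]
(340, 250) [323 220] [ 504.4 -219.   185.4]
(318, 365) [318 243] [ 496.2 -212.7  109.7]
[ 496.32482804 -210.54472893  129.44330394] [-4.69140790e-01  3.36041515e-01  1.62634198e+00  5.93389664e-06
  1.17922903e+00 -2.33811232e+00] [ 496.3 -210.5  104.4]
tip in w1 [318.95006864 218.2059894 ]
(320, 237) [ 487.4 -209.9  257.4]
(320, 232) [ 487.4 -209.9  249.5]
(310, 260) [ 487.2 -215.2  289.3]
(335, 245) [ 483.9 -202.5  270.9]
now tip proj [318.96778921 218.17720866] btn [317.06358612 220.69894507]
```

View pics/w2.png

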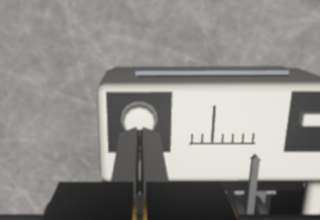

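The picture and depth put the fingertips roughly 20 mm above the reported TCP (z of about 150 with the TCP at 129), not 25 mm ahead of it. They line up laterally over the button. I go on down with force feedback.

Call:
step_arm(
  series=[0,0,-10,0,1,0,0,-10,0,1,0,0,0,0,1],
)

```text
clock: 4.8
eef_pos: [495.8, -210.3, 108.3]
eef_rot: [3.14, -0.001, -2.843]
wrist_force: [0.2, 0.2, 0.1]
finger_gap: 0.3
finger_force: 0.0
```

```bash
python3 - <<'E'
from h import *
from cell import manip
i=manip.camera_info("side");p,d=manip.camera("side");st=manip.read_state();print(st['eef_pos'],st['wrist_force'])
# finger points: deproject region, keep those near the fingers laterally
f=200/np.tan(np.radians(i['fovy'])/2);M=R.from_euler('xyz',i['orientation']).as_matrix()
v,u=np.mgrid[215:255,300:340];D=d[215:255,300:340]
P=i['eye']+np.stack([(u-i['cx'])/f*D,(v-i['cy'])/f*D,D],-1)@M.T
for r in range(0,40,1): print(v[r,0],P[r,14:22:2,2].round(0),P[r,18].round(0))
E
```

```text
[ 496.12619637 -210.43705048  108.9078517 ] [-0.19510436 -0.55826911 -0.02876524]
215 [231. 797. 232. 235.] [ 478. -245.  232.]
216 [229. 228. 223. 233.] [ 481. -239.  223.]
217 [226. 224. 203. 203.] [ 490. -222.  203.]
218 [194. 196. 200. 201.] [ 490. -222.  200.]
219 [188. 193. 199. 198.] [ 489. -224.  199.]
220 [186. 191. 196. 195.] [ 489. -224.  196.]
221 [182. 188. 191. 191.] [ 490. -222.  191.]
222 [179. 184. 187. 187.] [ 490. -222.  187.]
223 [177. 182. 184. 182.] [ 491. -221.  184.]
224 [175. 180. 184. 182.] [ 489. -224.  184.]
225 [171. 175. 179. 177.] [ 490. -223.  179.]
226 [168. 171. 176. 174.] [ 490. -223.  176.]
227 [165. 169. 173. 171.] [ 490. -223.  173.]
228 [160. 166. 170. 169.] [ 490. -223.  170.]
229 [158. 162. 166. 164.] [ 490. -223.  166.]
230 [154. 160. 163. 164.] [ 491. -222.  163.]
231 [153. 155. 161. 161.] [ 490. -224.  161.]
232 [148. 153. 159. 154.] [ 490. -224.  159.]
233 [146. 150. 154. 150.] [ 490. -223.  154.]
234 [142. 146. 154. 149.] [ 489. -225.  154.]
235 [140. 143. 149. 145.] [ 490. -224.  149.]
236 [135. 143. 147. 143.] [ 489. -225.  147.]
237 [132. 136. 140. 139.] [ 491. -222.  140.]
238 [128. 134. 138. 137.] [ 491. -223.  138.]
239 [128. 130. 134. 133.] [ 491. -222.  134.]
240 [120. 127. 132. 110.] [ 490. -224.  132.]
241 [110. 125. 112. 111.] [ 498. -209.  112.]
242 [111. 111. 110. 111.] [ 498. -210.  110.]
243 [112. 109. 112. 109.] [ 495. -215.  112.]
244 [110. 109. 109. 108.] [ 495. -215.  109.]
245 [107. 110. 111. 110.] [ 493. -219.  111.]
246 [107. 109. 112. 108.] [ 491. -223.  112.]
247 [103. 105. 107. 106.] [ 492. -222.  107.]
248 [101. 104. 103. 101.] [ 492. -221.  103.]
249 [101. 102. 102. 100.] [ 491. -223.  102.]
250 [101.  99.  98. 100.] [ 491. -223.   98.]
251 [ 99.  99. 100. 102.] [ 489. -227.  100.]
252 [102. 102. 102. 101.] [ 487. -232.  102.]
253 [ 99. 102. 100. 103.] [ 486. -233.  100.]
254 [ 97.  99. 102. 104.] [ 484. -238.  102.]
```

Call:
step_arm(
  series=[0,0,-8,0,1,0,0,-5,0,1,0,0,-2,0,1,0,0,0,0,1],
)

```text
clock: 5.35
eef_pos: [496.3, -210.5, 94.5]
eef_rot: [3.142, -0.0, -2.843]
wrist_force: [-0.7, 0.4, 2.6]
finger_gap: 0.7
finger_force: 1.4
```

Call:
step_arm(
  series=[0,0,-1,0,1,0,0,-1,0,1,0,0,-1,0,1,0,0,0,0,1],
)

```text
clock: 5.85
eef_pos: [496.4, -210.6, 92.4]
eef_rot: [-3.141, 0.0, -2.843]
wrist_force: [-5.3, 2.7, 13.4]
finger_gap: 0.1
finger_force: 6.7
```

Call:
step_arm(
  series=[0,0,-1,0,1,0,0,-1,0,1,0,0,0,0,1],
)

```text
clock: 6.22
eef_pos: [496.6, -210.6, 92.0]
eef_rot: [-3.141, 0.001, -2.843]
wrist_force: [-12.7, 6.4, 30.5]
finger_gap: 0.5
finger_force: 15.4
```

The button bottomed out: 2.6 N at TCP 94.5, then a steep rise to 30 N at TCP 92. The real tip is therefore about TCP+13. I lift off and go above the tab.

Call:
step_arm(
  series=[0,0,2,0,1,0,0,2,0,1,0,0,4,0,1,0,0,20,0,1,0,0,40,0,1,0,0,40,0,0.6,23,30,0,0,0.3,23,30,0,0,0,23,30,0,0,0,23,29,0,0,0,0,0,0,0,0],
)

```text
clock: 7.6
eef_pos: [589.1, -89.8, 196.8]
eef_rot: [3.141, -0.001, -2.841]
wrist_force: [-0.4, -0.5, -0.4]
finger_gap: 56.6
finger_force: 0.0
```

```bash
python3 - <<'E'
from h import *
from cell import manip
st=manip.read_state();print(st['eef_pos'],st['eef_rot'],st['wrist_force'])
i=manip.camera_info("wrist");p,d=manip.camera("wrist")
for n,P in dict(b=(496.7,-211.9,110),mark=(498.9,-151.1,100),tab=(588.4,-91.6,160),ptr=(562.6-126.8*0,-91.6,100)).items():print(n,proj(i,P).round(1))
i2=manip.camera_info("side");q,_=manip.camera("side")
print('side tab',proj(i2,(588.4,-91.6,160)))
cv2.imwrite("pics/c3.png",np.vstack([p[:,:],cv2.resize(q[170:270,255:415],(640,400))])[:800,:][::1] if 0 else np.hstack([p[100:400,150:500],cv2.resize(q[170:270,255:405],(450,300))]))
E
```

```text
[589.11560204 -89.78763623 196.7617874 ] [ 3.14112248e+00 -5.42680423e-04 -2.84082513e+00] [-0.42609056 -0.48537142 -0.38068177]
b [212.8  53.6]
mark [283.3  80.3]
tab [317.1 211.7]
ptr [325.4 167.3]
side tab [329.07249726 187.80498857]
```

View pics/c3.png

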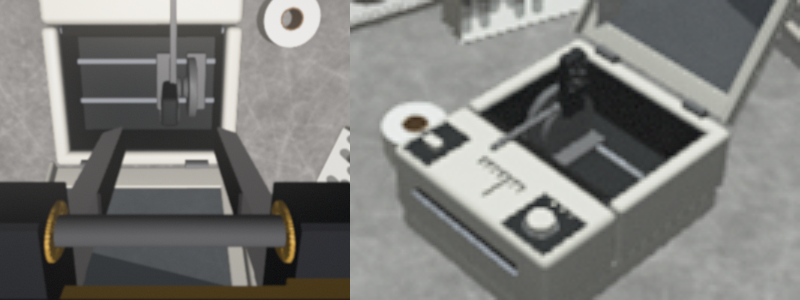

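The wrist part shows the tab at about (170,118) between the fingertips at (118,132) and (230,132). The side part shows the button up again and the tab top at (574,53), as predicted. I descend around the tab.

Call:
step_arm(
  series=[0,-1,0,0,0,0,0,-20,0,0,0,0,-20,0,0,0,0,-20,0,0,0,0,-20,0,0,0,0,-7,0,0,0,0,0,0,0],
)

```text
clock: 8.57
eef_pos: [588.2, -93.0, 110.7]
eef_rot: [3.142, -0.0, -2.844]
wrist_force: [0.2, 0.3, 0.1]
finger_gap: 94.0
finger_force: 0.0
```

Call:
step_arm(
  series=[0,0,0,0,1,0,0,0,0,1,0,0,0,0,1,0,0,0,0,1,0,0,0,0,1,0,0,0,0,1,0,0,0,0,1,0,0,0,0,1],
  squeeze=30,
)

```text
clock: 9.57
eef_pos: [588.3, -92.5, 110.4]
eef_rot: [3.141, -0.0, -2.843]
wrist_force: [-0.6, 4.1, 0.2]
finger_gap: 17.3
finger_force: 2.2
```

Call:
step_arm(
  series=[0,0,0,0,1,0,0,0,0,1,0,0,0,0,1,0,0,0,0,1],
)

```text
clock: 10.07
eef_pos: [588.3, -92.4, 110.4]
eef_rot: [3.141, -0.0, -2.843]
wrist_force: [-2.3, 4.4, 1.3]
finger_gap: 13.6
finger_force: 30.0
```

```bash
cat > look.py <<'E'
from h import *
from cell import manip
import sys
st=manip.read_state();print(st['eef_pos'],st['wrist_force'],st['finger_gap'],st['finger_force'])
i=manip.camera_info("wrist");p,d=manip.camera("wrist")
np.savez("wl.npz",p=p,d=d,**{k:np.array(v) for k,v in i.items()})
print(proj(i,(498.9,-151.1,100)))
cv2.imwrite(sys.argv[1],p)
E
python3 look.py pics/w4.png
```

```text
[588.29836585 -92.39766625 110.4269367 ] [-2.26892105  4.41913301  1.34946511] 13.556251887763334 29.99952793121338
[270.78206005  70.05403651]
```

View pics/w4.png

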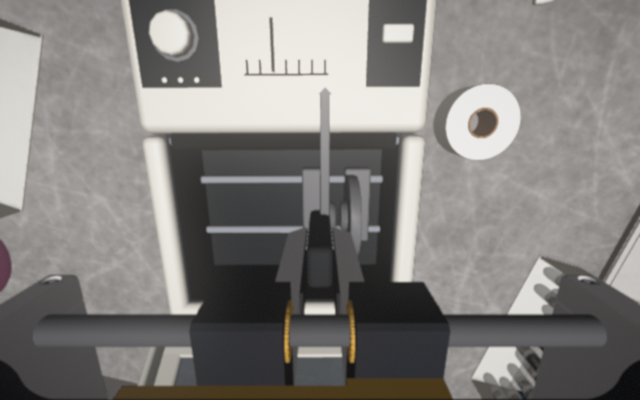

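The tab is gripped (gap 13.6 mm). The pointer tip is at (324.5,90), the long line at (271.5,17–70), and the button is up. I pull 32 mm along the printer's -y.

Call:
step_arm(
  series=[1.2,-3.8,0,0,1,1.2,-3.8,0,0,1,1.2,-3.8,0,0,1,1.2,-3.8,0,0,1,1.2,-3.8,0,0,1,1.2,-3.8,0,0,1,1.2,-3.8,0,0,1,1,-3.8,0,0,1,0,0,0,0,1,0,0,0,0,1],
)

```text
clock: 11.38
eef_pos: [597.7, -122.6, 110.4]
eef_rot: [3.141, -0.0, -2.843]
wrist_force: [-1.9, 7.7, 0.8]
finger_gap: 13.7
finger_force: 30.0
```

```bash
cat > meas.py <<'E'
from h import *
w=np.load('wl.npz');g=cv2.cvtColor(w['p'],cv2.COLOR_BGR2GRAY).astype(float)
yaw=.29826;ey=np.array([-np.sin(yaw),np.cos(yaw)]);ex=np.array([np.cos(yaw),np.sin(yaw)]);o=np.array([562.6,-126.77])
def col(px,py,z,h):  # darkness centroid across printer y at printer x=px
    ys=np.arange(py-h,py+h,.1)
    uv=np.array([proj(w,[*(o+ex*px+ey*y),z]) for y in ys]).astype(np.float32)
    v=cv2.remap(g.astype(np.float32),uv[:,0],uv[:,1],cv2.INTER_LINEAR).ravel()
    k=np.clip((v.max()-v)-.4*np.ptp(v),0,None);return (k*ys).sum()/k.sum(),uv[len(uv)//2],v.min(),v.max()
E
python3 look.py pics/w5.png; python3 - <<'E'
from meas import *
for px in(-90,-85,-80,-76):print('line',col(px,-4.5,100,6))
for px in(-55,-50,-45,-38):print('ptr',col(px,-4.5,107,8))
E
```

```text
[ 597.71542387 -122.61231647  110.4205666 ] [-1.91881041  7.73540912  0.75464628] 13.72068177033595 29.999719262123108
[321.89050676  69.87510185]
line (np.float64(-3.273210124775178), array([322.05197,  30.42518], dtype=float32), np.float32(115.65234), np.float32(234.41016))
line (np.float64(-3.284945216367215), array([322.02826 ,  39.635025], dtype=float32), np.float32(116.609375), np.float32(235.0))
line (np.float64(-3.316999908432912), array([322.0049  ,  48.707592], dtype=float32), np.float32(120.9375), np.float32(235.97363))
line (np.float64(-3.2960218182545655), array([321.98648 ,  55.868855], dtype=float32), np.float32(121.11719), np.float32(236.0))
ptr (np.float64(-2.873440819192431), array([321.99814,  91.48061], dtype=float32), np.float32(167.47656), np.float32(236.53125))
ptr (np.float64(-2.823098763743501), array([321.9752 , 100.09462], dtype=float32), np.float32(162.1875), np.float32(236.0))
ptr (np.float64(-3.0094374687655665), array([321.95258, 108.58224], dtype=float32), np.float32(160.73242), np.float32(236.0))
ptr (np.float64(-2.961750277094259), array([321.92148 , 120.257805], dtype=float32), np.float32(158.09375), np.float32(235.0))
```

View pics/w5.png

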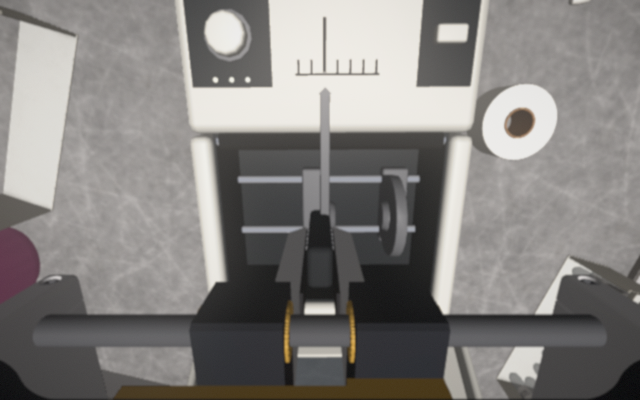

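The pointer is at (325,92) and the long line at (324,17–70). The residual is about 0.4 mm, so I nudge by that.

Call:
step_arm(
  series=[0.1,-0.4,0,0,1,0,0,0,0,1,0,0,0,0,1],
)

```text
clock: 11.8
eef_pos: [597.8, -122.9, 110.4]
eef_rot: [3.141, 0.0, -2.843]
wrist_force: [-1.1, 7.4, 2.3]
finger_gap: 13.8
finger_force: 30.0
```

```bash
python3 look.py pics/w6.png; python3 - <<'E'
from meas import *
print('line',np.mean([col(x,-3.5,100,6)[0] for x in(-90,-86,-82,-78)]),'ptr',np.mean([col(x,-3.5,107,7)[0] for x in(-55,-50,-45,-40)]),np.mean([col(x,-3.5,105,7)[0] for x in(-55,-50,-45,-40)]))
E
```

```text
[ 597.80086285 -122.92736147  110.42421733] [-1.12640218  7.42761067  2.26863981] 13.751698002049958 29.999701380729675
[322.38302522  69.87787535]
line -3.350585289637838 ptr -3.234766936286868 -3.200799976071897
```

Within about 0.1 mm, steady grip.

```bash
python3 -c "
from cell import manip
print(manip.sign_off())"
```

```text
the job is handed in; nothing more can be done
None
```

I pressed the pause button fully down and it came back up. The roll guide was then pulled out, and I handed the job in with the gripper still holding its pointer within about 0.1 mm of the long line; the feed key and the things round the printer were not touched.

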